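Raise the prayer-book stand to its third click

ROBOT

A 6-joint arm with a two-finger parallel gripper is mounted at the origin on the work surface. World frame = base frame: x ahead of the robot, y to its left, z up, the work surface at z = 0. Lengths are in m, angles in rad, forces in N, time in s.
With the tool pointing down it reaches from about 0.35 to 0.925 m from the base axis. Payload 6.4 kg.
Tool frame: the origin (TCP) lies on the centre line of the jaws, within the pads' length; the fingertips stand tip_reach ahead of it and the grasp point (between the pads) lies 5 mm behind it (tip_reach is the distance from the TCP to the fingertips, in m); z points along the fingers, y is the line along which they close (so a half turn about z gives the same grasp; the last joint's range is limited). The gripper opens to 85 mm and grips with 20 to 120 N. Pads are 22 mm wide; open, the fingers measure 114 mm over their backs; the gripper's body (76 mm by 85 mm) begins 54 mm behind the grasp point. The pads swing forward as they close: fully open they stand 13 mm farther back than shut.
Start: joints at [0.95, 0.245, 1.558, -0, 1.339, -0.174], TCP at [0.281, 0.586, 0.245] pointing down, gripper open.
Joint ranges: [-3.13, 3.13], [-1.02, 2.26], [0.13, 2.54], [-0.95, 4.09], [0.21, 2.88], [-2.74, 2.74]. Speed limits (rad/s): [2.57, 2.57, 3.14, 3.14, 3.14, 3.14].

INTERFACE

Orientations are given as a unit quaternion [x, y, z, w].
In Python, from rig import observe, read_camera, close_job, boxes_of, trace, landmark_of, tip_reach gives the robot as it stands.
- The arm moves only by the shell command python3 -m creep 'ROWS' [OPENING] [FORCE]. ROWS is JSON, a list of rows, each a list of 4 numbers: the shift along the tool's x, y, z in cm, then the turn about the tool's z in rad. In form: [[tx, ty, tz, yaw], ...]. A call has 1 to 10 rows; each row is the pose to reach, as a shift and turn from the pose commanded when the call began, along the tool's axes at that moment; what a row does not reach only later rows make up. A row lasts 1/10 s, in which the tool goes at most 50 mm and 8.59 degrees, less where a joint would pass 70% of its speed; a pose out of reach is approached as far as the arm can. A call with a gripper value outside its range is refused whole. OPENING is the opening, from -1 (shut) to 1 (fully open), set as the call begins (- or left out, the last holds). The fingers move at their own pace and stop on an object; FORCE is the grip in N (left out, the last holds). Time passes only in rows, so rows that repeat a pose let the fingers close. It gives the time, the measured TCP pose, the force, the opening and the grip force at its end, in the units of the state.
- observe(): the state, without advancing time (a new reading comes with each control period).
- read_camera(name): name is "scene" or "top" or "wrist"; returns a dict with "pixels" (384x512x3 uint8, red, green, blue), "K" (3x3 intrinsics, pixels), "world_to_cam" (4x4, takes a point from world to camera coordinates). Camera axes: x right, y down, z forward; pixel columns grow to the right and rows downward; lengths in m; the calibration is good to about 2 mm. A picture is of the moment at which its call begins. There is no depth.
- close_job(): hands the job in; it is judged then, once.
Trained networks look in the newest picture that a camera, given by its name, has taken for a name from the list of things; names that differ only in an ending like _2 or _b are one class to them, and where a whole thing is asked for, a point or a joint stands for the part that bears it (a point fixed in the world has none). Each returns a list of dicts, best first, with "confidence" (0 to 1); they miss things now and then, are a little off and sometimes report something else, mostly with a low value. They report only what shows in the picture. A call takes as long as a camera call. They do not tell look-alikes from the thing itself.
- boxes_of(thing, camera): "rect" ([left, top, right, bottom] in pixels, round what is visible of it).
- trace(thing, camera): "mask" (384x512 bool, what is visible of it) and "rect" ([left, top, right, bottom] in pixels, round what is visible of it).
- landmark_of(thing, camera): "position" ([row, column] in pixels: a listed point, or the origin of a listed thing).
The state is a dict: "clock": time; "qpos": joint angles; "qd": joint speeds; "joint_efforts": joint torques, N m; "position": TCP position; "ee_rot": TCP orientation; "wrist_force": force on the tool from outside, world axes, zero at the start; "wrist_torque": the same for the moment, N m; "opening": finger opening in m; "finger_force": force on a finger pad.
Only numpy, scipy, OpenCV 4.12 (cv2) and the standard library are available. Lean on these libraries where they do the work, as an engineer would, in place of code of your own. Each camera call takes 0.05 s, during which the arm holds its last target. There are 200 camera calls.

TASK

Using a fingertip, gently push the thumb lever of the wooden reading stand along its slot, from the front towards the back, feeling for the clicks; stop at the third click and leave the lever seated there, so that the lid holds the prayer book up at reading slope. Only push the lever by its orange pad, do not pinch it, and do not run past the third click. Raise the lid by the lever alone, without touching the lid or the book, and leave the vase, the cups and the horse undisturbed.

Things in the scene. Friction and masses are not known exactly. Their poses are not given: they have to be found in the camera images.
- stand: Fixed wooden reading stand: brown case 220 (x) by 260 (y) by 60 mm high with a pale oak lid. Origin: centre of its underside, on the shelf. x points from its front (hinge side, nearest the robot) to its back, y to its left, z up; turned up to 0.4 rad. Lever at its right side (-y), over a 10 mm high ledge reaching to y = -202 mm, with six brass pins 15 mm apart along x, one per stop.
- lever (a joint): Slide of the lever in m: 0 at the slot's front end (start, lid flat), grows along the stand's +x. It clicks into a stop every 15 mm: clicks 1 to 5 at 0.015, 0.030, 0.045, 0.060, 0.075. The hump halfway between two stops takes 6 to 9 N to cross; about 1 mm on the lever jumps ahead of the finger into the next stop and the push drops to almost nothing. Left alone it stays within 1.5 mm of a stop.
- paddle (a point): Middle of the top edge of the lever's upright thumb paddle: 10 mm thick (stand's x), 34 mm wide (y), from 56 to 98 mm above the shelf, on a thin steel upright set 6 mm behind its face. Front 4 mm (facing -x): the orange pad to push; back 6 mm: a black plate, not to be touched (that is pinching). Starts at x = -45, y = -168 mm in the stand's frame; slides along its x. Free space in front (-x).
- lid (a joint): Angle of the lid in rad: 0 flat (start), about 0.09 rad more for each click, 0.26 (15 degrees) at the third. Hinged along its front edge (stand's x = -105 mm, 60 mm above the shelf); the back edge rises. The lever alone drives and holds it.
- lid_edge (a point): Middle of the lid's back edge, on its upper face. The lid is a pale oak board 224 mm (x) by 270 mm (y) by 10 mm, 71 mm above the shelf when flat, with an 18 mm high ledge along its front edge. At the third click this point is about 128 mm above the shelf.
- book: Loose closed prayer book, blue covers, 145 mm (x) by 105 mm (y) by 18 mm, about 0.17 kg, lying on the lid against its front ledge. Origin: centre of its underside. It rides up with the lid.
- vase: Loose blue-white porcelain vase, 72 mm wide, 120 mm high, beside the stand (left or right). Origin: centre of its foot.
- horse: Loose white ceramic horse on a small glazed plinth, 125 mm long (x), 42 mm wide, 118 mm high, beside the stand (left or right). Origin: centre of the plinth's underside.
- cup_a: Loose small steel cup, 52 mm wide, 45 mm high, beside the stand (left or right). Origin: centre of its foot.
- cup_b: The other steel cup, same size, beside the stand (left or right). Origin: centre of its foot.
Mind the look-alikes: they are no part of the job. Of the things that look like the vase, the largest one is meant. Leave any yellow look-alike of the horse alone.

How it is judged:
At the end, for the whole second after the job is handed in: The lever rests in the third click (45 mm, within 3 mm), the lid holds at about 15 degrees (0.23 to 0.29 rad) with the book lying still on it, and vase, horse and cups stand within 10 mm of where they were, upright (value of joint lever between 0.042 and 0.048 m and velocity of joint lever between -0.005 and 0.005 m/s and value of joint lid between 0.23 and 0.29 rad and distance between book and lid_edge between 0.11 and 0.165 m and angle between book's own z axis and vertical between 0.2 and 0.32 rad and linear speed of book below 0.02 m/s and distance of each of vase, horse, cup_a, cup_b from where it was at the start of the episode below 0.01 m and angle between each of vase, horse's own z axis and vertical below 0.1 rad); the robot touches nothing.
It fails at once if the lever runs past the third click (over the hump before the fourth) (value of joint lever above 0.0525 m).
It fails at once if the vase, the horse or a cup is lifted or moved more than 10 mm (distance of any of vase, horse, cup_a, cup_b from where it was at the start of the episode above 0.01 m).
It fails at once if the lever is pinched, hooked or pushed by anything but its orange pad (its back plate or upright is touched) (contact force between any of the fingers, the arm and lever_c2 above 2 N or contact force between any of the fingers, the arm and lever_c3 above 2 N).
It fails at once if the pad is pushed with more than 30 N (contact force between any of the fingers, the arm and lever_c1 above 30 N).
It fails at once if the lid or the book is touched (contact force between any of the fingers, the arm and lid above 1.5 N or contact force between any of the fingers, the arm and book above 1.5 N).
It also fails if it takes over 58 s, if anything falls off the work surface, if the arm or the gripper's body presses on something with over 40 N, if the wrist force passes 120 N, or if a joint passes its speed limit or range.

## Working session

There is one attempt and no reset: what is moved stays moved. The work goes in short steps, Python scripts to look and compute and a shell command to move; the robot and the scene stay as the last step left them, time stands still between calls to the robot, and variables do not carry over. Pictures are saved under pics/ and viewed, at most 10 in all, crops included, and the job is handed in when it is done.

```bash
mkdir -p pics; cat > h.py <<'E'
from rig import *
import numpy as np, cv2
E
python3 - <<'E'
from h import *
s=observe(); print(s, tip_reach if not callable(tip_reach) else tip_reach())
ims=[]
for c in ("scene","top"):
    r=read_camera(c); cv2.imwrite(f"pics/{c}0.png",r["pixels"][...,::-1]); ims.append(r["pixels"])
    print(c,np.round(r["K"],1).tolist(),np.round(r["world_to_cam"],4).tolist())
    for t in ("stand","paddle","lid_edge","book","vase","horse","cup_a"):
        print(t,[(np.round(d["position"]).tolist(),round(d["confidence"],2)) for d in landmark_of(t,c)][:4])
cv2.imwrite("pics/a.png",cv2.resize(np.hstack(ims),(800,300))[...,::-1])
cv2.imwrite("pics/topbig.png",cv2.resize(ims[1],(800,600))[...,::-1])
cv2.imwrite("pics/scenebig.png",cv2.resize(ims[0],(800,600))[...,::-1])
E
```

```text
{'clock': 0.0, 'qpos': array([ 9.49918971e-01,  2.45836313e-01,  1.55903287e+00, -4.35128024e-05,
        1.33869219e+00, -1.74105715e-01]), 'qd': array([ 0.00051562, -0.00015382, -0.00046505,  0.00028109,  0.0019494 ,
       -0.00022019]), 'joint_efforts': array([ 9.16557401e-04, -4.29494369e+01, -3.26135552e+01, -1.52486808e-05,
        5.28443721e-03,  6.67979208e-06]), 'position': array([0.28052538, 0.58575141, 0.24415593]), 'ee_rot': array([ 2.21527571e-01,  9.75153611e-01, -9.15805406e-04, -3.61533290e-04]), 'wrist_force': array([0.05306788, 0.11391582, 0.1152502 ]), 'wrist_torque': array([ 0.01468349,  0.00962358, -0.02269856]), 'finger_force': 0.0, 'opening': 0.08555201359852818} 0.014
scene [[347.8, 0.0, 260.0], [0.0, 347.8, 191.4], [0.0, 0.0, 1.0]] [[0.7601, 0.6493, -0.0252, -0.3864], [0.3327, -0.4222, -0.8432, -0.1141], [-0.5581, 0.6326, -0.537, 1.3931], [0.0, 0.0, 0.0, 1.0]]
stand [([210.0, 289.0], 0.86)]
paddle [([193.0, 229.0], 0.65)]
lid_edge [([210.0, 306.0], 0.78)]
book [([191.0, 274.0], 0.66)]
vase [([178.0, 323.0], 0.67), ([182.0, 360.0], 0.67), ([164.0, 334.0], 0.66)]
horse [([222.0, 174.0], 0.91), ([241.0, 123.0], 0.61), ([302.0, 126.0], 0.59)]
cup_a [([263.0, 193.0], 0.57), ([190.0, 348.0], 0.55)]
top [[486.8, 0.0, 251.3], [0.0, 486.8, 196.1], [0.0, 0.0, 1.0]] [[-0.0597, -0.9982, 0.0035, -0.0133], [-0.9769, 0.0577, -0.2056, 0.52], [0.205, -0.0156, -0.9786, 1.3648], [0.0, 0.0, 0.0, 1.0]]
stand [([181.0, 219.0], 0.55)]
paddle [([207.0, 272.0], 0.54)]
lid_edge [([138.0, 235.0], 0.88), ([191.0, 332.0], 0.22)]
book [([188.0, 227.0], 0.82)]
vase [([196.0, 135.0], 0.78), ([162.0, 116.0], 0.77)]
horse [([265.0, 364.0], 0.97), ([252.0, 312.0], 0.64), ([195.0, 394.0], 0.62)]
cup_a [([193.0, 335.0], 0.78), ([154.0, 153.0], 0.7), ([250.0, 315.0], 0.59)]
```

View pics/topbig.png

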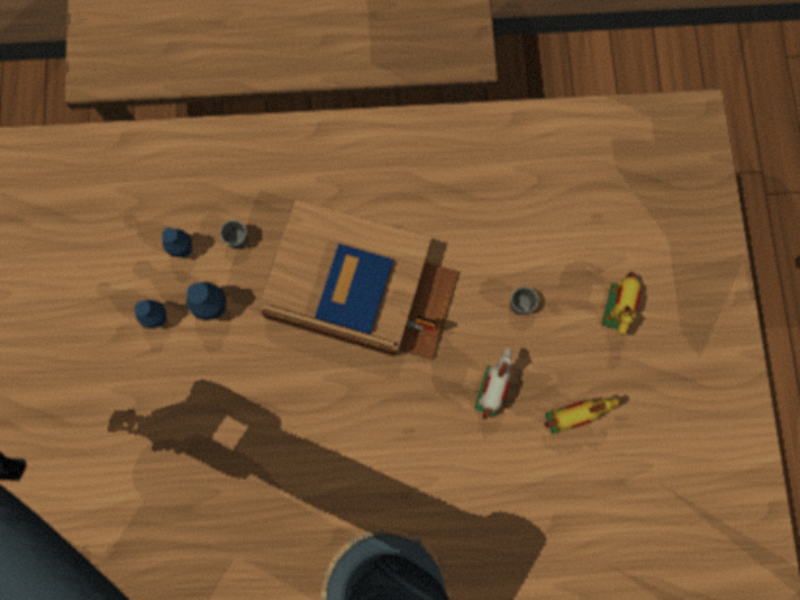

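View pics/scenebig.png

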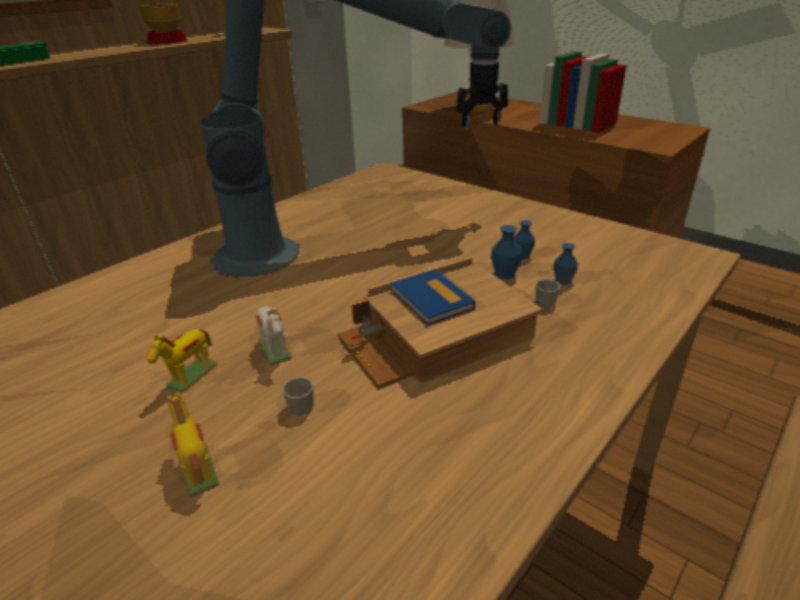

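The top view shows the stand at about (350,275) in the 800 px picture, with its lever at about (425,323) on the ledge to the right. The white horse is at (493,385) and a cup at (525,300). The three blue look-alikes are at (206,300), (150,313) and (177,241), and the one at (206,300) is the largest, so it is the vase. The two yellow horses are decoys. There is only one lever, and nothing else needs reaching for.

```bash
cat >> h.py <<'E'
from scipy.optimize import least_squares
def proj(P,r):
    P=np.atleast_2d(P); c=P@r["world_to_cam"][:3,:3].T+r["world_to_cam"][:3,3]; u=c@r["K"].T; return u[:,:2]/u[:,2:]
def back(px,z,r):
    R=r["world_to_cam"][:3,:3];t=r["world_to_cam"][:3,3]; d=R.T@np.linalg.solve(r["K"],[px[0],px[1],1]); o=-R.T@t
    return o+d*(z-o[2])/d[2]
def sw(p,P):
    c,s=np.cos(p[2]),np.sin(p[2]); P=np.atleast_2d(P)
    return np.c_[p[0]+c*P[:,0]-s*P[:,1], p[1]+s*P[:,0]+c*P[:,1], P[:,2]]
E
python3 - <<'E'
from h import *
T=read_camera("top");S=read_camera("scene")
obs=[]
for t,P in (("stand",(0,0,0)),("paddle",(-.045,-.168,.098)),("lid_edge",(.117,0,.071)),("book",None)):
    for n,r in (("top",T),("scene",S)):
        l=landmark_of(t,n)
        if l and P: obs.append((P,np.array(l[0]["position"])[::-1],r,0.5,t+n))
k=512/800
for P,px in (((.119,.135,.071),(295,203)),((.119,-.135,.071),(432,240))):
    obs.append((P,np.array(px)*k,T,1,"corner"))
f=lambda p:np.concatenate([(proj(sw(p,P),r)[0]-px)*w for P,px,r,w,_ in obs])
s=least_squares(f,[.55,.05,-.2],loss="soft_l1")
print(s.x); 
for o,e in zip(obs,f(s.x).reshape(-1,2)): print(o[4],e.round(1))
print("paddle",sw(s.x,[-.045,-.168,.098]))
for n,px in (("horse",(364,265)),("cup",(335,193))): print(n,back(px,0,T))
# overlay
im=T["pixels"].copy()
big=cv2.resize(im,None,fx=4,fy=4,interpolation=cv2.INTER_CUBIC)
for P,c in ((( .119,.135,.071),(255,0,0)),((.119,-.135,.071),(255,0,0)),((.11,-.202,.01),(0,255,0)),((-.11,-.202,.01),(0,255,0)),((-.105,-.135,.089),(255,0,0)),((-.105,.135,.089),(255,0,0)),((-.045,-.151,.098),(0,255,255)),((-.045,-.185,.098),(0,255,255))):
    u=proj(sw(s.x,P),T)[0]*4+2; cv2.circle(big,tuple(int(v) for v in u),4,c,1)
cv2.imwrite("pics/ov.png",big[480:1000,600:1400][...,::-1])
np.save("p.npy",s.x)
E
```

```text
[ 0.57553313  0.04022304 -0.32962194]
standtop [0.  0.9]
standscene [-0.2 -1.1]
paddletop [-0.   0.9]
paddlescene [-1.1 -0.2]
lid_edgetop [-0.2  1.1]
lid_edgescene [-0.2 -0.5]
corner [-0.2 -1.9]
corner [ 0.2 -2.2]
paddle [[ 0.47857657 -0.1041668   0.098     ]]
horse [ 0.3033507  -0.36364067  0.        ]
cup [ 0.5243666  -0.29898393  0.        ]
```

View pics/ov.png

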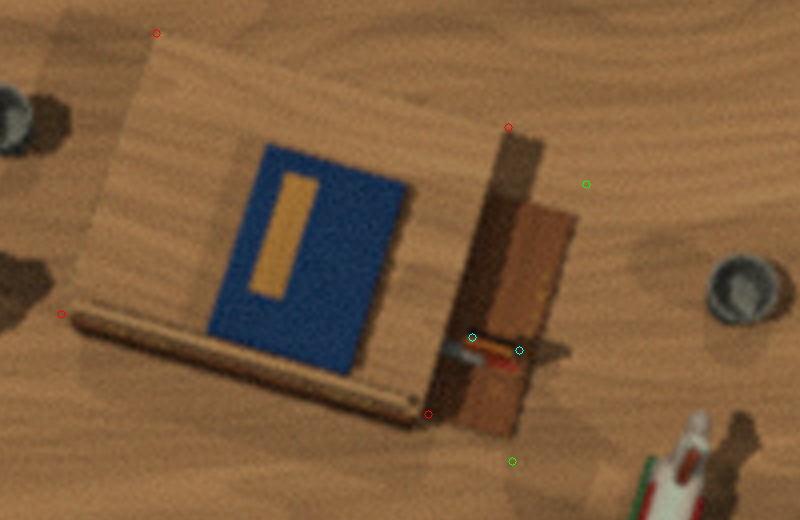

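The fit overlay matches the stand to within a few mm (yaw about -0.33 rad, paddle top at about (0.479,-0.104)). The gripper should be shut and moved high across to the front of the pad.

```bash
python3 -m creep '[[-4,-5.4,0,0],[-8,-10.8,0,0],[-12,-16.2,0,-0.05],[-16,-21.6,0,-0.1],[-20,-27,0,-0.117],[-24,-32.4,0,-0.117],[-28,-37.8,0,-0.117],[-32,-43.2,0,-0.117],[-36,-48,0,-0.117],[-39,-52,0,-0.117]]' -1 40
cat >> h.py <<'E'
from scipy.spatial.transform import Rotation as Ro
def rel(p,off,z):
    s=observe(); R=Ro.from_quat(s["ee_rot"]).as_matrix(); g=sw(p,[off[0],off[1],z])[0]
    i=np.array(s["position"])-[p[0],p[1],0]; c,q=np.cos(p[2]),np.sin(p[2])
    xs=R[:,0]; 
    print("t",s["clock"],"TCP stand",(np.array([c*i[0]+q*i[1],-q*i[0]+c*i[1],i[2]])*1e3).round(1),"move cm",((R.T@(g-s["position"]))*100).round(2),"yaw err",round(((np.arctan2(-xs[1],-xs[0])-p[2]+np.pi)%(2*np.pi)-np.pi),3),"F",np.round(s["wrist_force"],1),"op",round(s["opening"],4),"tz",R[:,2].round(3))
E
python3 -c "
from h import *
rel(np.load('p.npy'),(-.11,-.172),.245)"
```

```text
clock: 2.3
position: [0.3772, 0.0938, 0.2457]
ee_rot: [0.164, 0.986, 0.0, 0.001]
wrist_force: [1.5, 0.1, 0.1]
opening: -0.0002
finger_force: 0.0
t 2.3 TCP stand [-204.9  -13.5  245.7] move cm [ -9.49 -15.85   0.08] yaw err 0.0 F [1.5 0.1 0.1] op -0.0002 tz [ 0.002 -0.    -1.   ]
```

```bash
python3 -m creep '[[-3,-5,0,0],[-6,-10,0,0],[-9,-15,0,0],[-9.3,-15.5,0,0],[-9.3,-15.5,0,0],[-9.3,-15.5,0,0]]' >/dev/null
python3 - <<'E'
from h import *
p=np.load('p.npy')
rel(p,(-.11,-.172),.245)
W=read_camera("wrist");T=read_camera("top");S=read_camera("scene")
obs=[]
for n,r in (("wrist",W),("top",T),("scene",S)):
    for t,P in (("stand",(0,0,0)),("paddle",(-.045,-.168,.098)),("lid_edge",(.117,0,.071))):
        l=landmark_of(t,n)
        print(n,t,[(d["position"],round(d["confidence"],2)) for d in l][:2],"pred",proj(sw(p,P),r)[0][::-1].round(1))
b=cv2.resize(W["pixels"],(800,600))
for P in ((-.05,-.151,.098),(-.05,-.185,.098),(-.04,-.151,.098),(-.04,-.185,.098),(-.105,-.135,.089)):
    u=proj(sw(p,P),W)[0]*800/512; cv2.circle(b,tuple(int(v) for v in u),4,(0,255,255),1)
cv2.imwrite("pics/w1.png",b[...,::-1])
E
```

```text
t 2.9 TCP stand [-112.6 -167.2  245.3] move cm [-0.26 -0.48  0.02] yaw err -0.002 F [-0.5  0.2  0.3] op 0.0004 tz [-0.  0. -1.]
wrist stand [([272.2, 146.8], 0.28)] pred [238.8 370.8]
wrist paddle [([237.8, 260.2], 0.91)] pred [242.  254.5]
wrist lid_edge [] pred [343.4 381.8]
top stand [([181.0, 225.0], 0.65)] pred [183.  222.5]
top paddle [] pred [205.5 273.5]
top lid_edge [([140.7, 235.3], 0.74)] pred [140.2 232.2]
scene stand [([211.5, 283.5], 0.97)] pred [210.5 284.5]
scene paddle [([193.1, 231.8], 0.75)] pred [193.6 228. ]
scene lid_edge [([212.1, 308.8], 0.91)] pred [210.5 308.2]
```

View pics/w1.png

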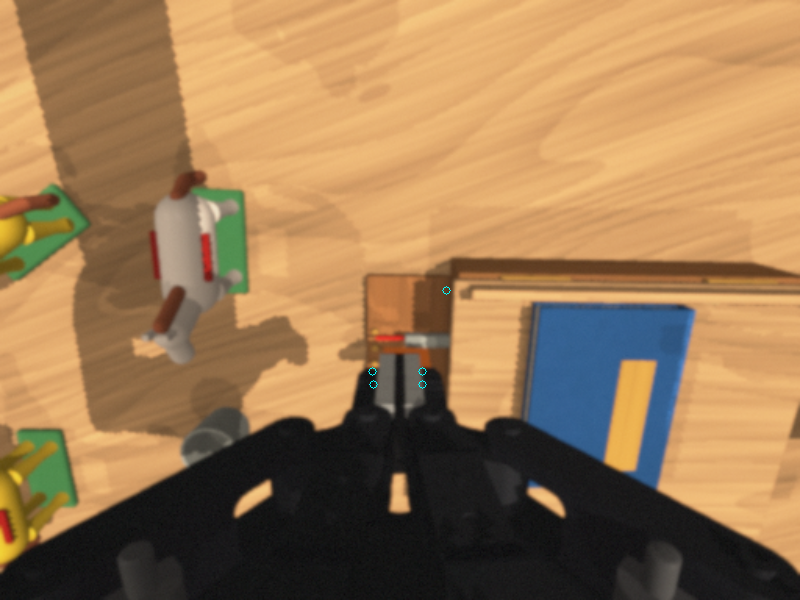

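The wrist view shows the ledge at (365-450, 275-370). The orange pad is at about (405,355), partly hidden by the fingertips. I'll shift towards the back, still high, to see the whole paddle.

```bash
python3 -m creep '[[-2.5,0,0,0],[-5,0,0,0],[-6,0,0,0],[-6,0,0,0],[-6,0,0,0]]' >/dev/null
python3 - <<'E'
from h import *
p=np.load('p.npy')
rel(p,(-.11,-.172),.245)
W=read_camera("wrist")
l=landmark_of("paddle","wrist"); print([(d["position"],d["confidence"]) for d in l])
b=cv2.resize(W["pixels"],None,fx=5,fy=5,interpolation=cv2.INTER_CUBIC)
for P in ((-.05,-.151,.098),(-.05,-.185,.098),(-.04,-.151,.098),(-.04,-.185,.098)):
    u=proj(sw(p,P),W)[0]*5+2; cv2.circle(b,tuple(int(v) for v in u),5,(0,255,255),1)
u=proj(sw(p,(-.045,-.168,.098)),W)[0]; print("pred",u[::-1])
c=(u*5).astype(int); x0,y0=c[0]-350,c[1]-300; print(x0,y0)
cv2.imwrite("pics/w2.png",b[max(y0,0):y0+600,x0:x0+700][...,::-1])
E
```

```text
t 4.0 TCP stand [ -53.2 -166.8  245. ] move cm [ 5.68 -0.52  0.  ] yaw err -0.0 F [-0.5 -0.3  1. ] op -0.0003 tz [-0.001  0.    -1.   ]
[([187.8, 257.3], 0.74)]
pred [188.95871035 253.95393858]
919 644
```

View pics/w2.png

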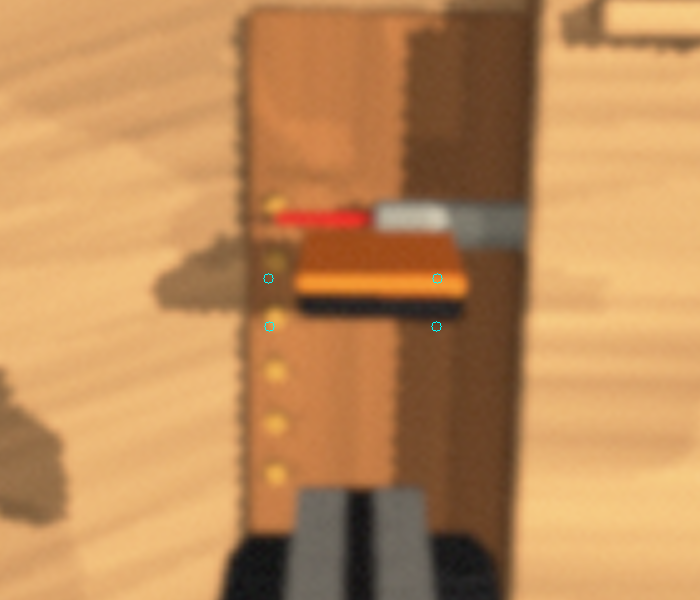

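The crop shows the paddle top at crop columns 297-468 and rows 272-318, with orange facing front. That puts it about 6 mm further left and 1.4 mm further forward than predicted, and the yaw fits. I'll correct the pose and come down in front of the pad.

```bash
python3 -c "
import numpy as np; p=np.load('p.npy'); np.save('p.npy',p+[.0006,.0061,0])"
python3 -m creep '[[2,0,0,0],[4,-0.1,0,0],[4,-0.1,4,0],[4,-0.1,8,0],[4,-0.1,11,0],[4,-0.1,13,0],[4,-0.1,14.5,0],[4,-0.1,15.1,0],[4,-0.1,15.1,0],[4,-0.1,15.1,0]]'
python3 - <<'E'
from h import *
p=np.load('p.npy')
rel(p,(-.0665,-.174),.094)
S=read_camera("scene"); W=read_camera("wrist")
u=proj(sw(p,(-.06,-.168,.09)),S)[0].astype(int); 
a=cv2.resize(S["pixels"][u[1]-60:u[1]+40,u[0]-60:u[0]+60],(480,400),interpolation=cv2.INTER_CUBIC)
b=W["pixels"][150:300,200:320]; b=cv2.resize(b,(320,400),interpolation=cv2.INTER_CUBIC)
cv2.imwrite("pics/w3.png",np.hstack([a,b])[...,::-1])
E
```

```text
clock: 5.1
position: [0.4341, -0.0888, 0.0952]
ee_rot: [0.164, 0.986, -0.0, 0.001]
wrist_force: [-0.7, -0.4, 0.7]
opening: 0.0003
finger_force: 0.0
t 5.1 TCP stand [ -90.7 -173.8   95.2] move cm [-2.42 -0.02  0.12] yaw err -0.0 F [-0.7 -0.4  0.7] op 0.0003 tz [ 0.001 -0.001 -1.   ]
```

View pics/w3.png

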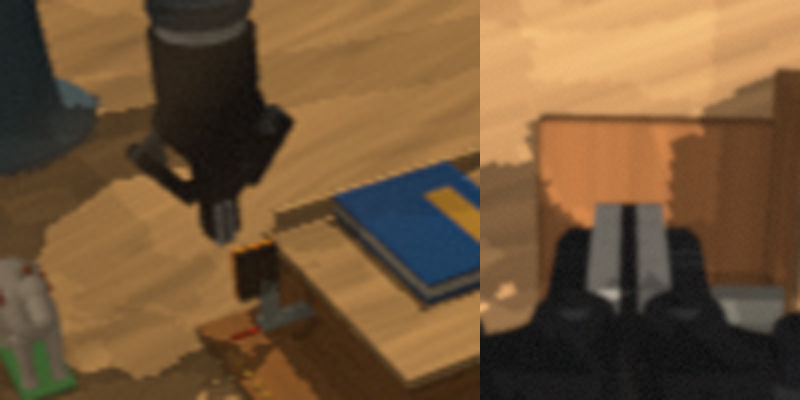

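The fingertip at (222,240) is level with the upper pad, in front of it, and clear of the lid. Next I close the gap and find contact.

```bash
cat > f.py <<'E'
from h import *
p=np.load('p.npy'); s=observe(); F=np.array(s["wrist_force"]); 
rel(p,(-.061,-.174),.094); print("push-axis force",round(-F[0]*np.cos(p[2])-F[1]*np.sin(p[2]),2))
E
python3 -m creep '[[-0.5,0,0.1,0],[-1,0,0.3,0],[-1.5,0,0.5,0],[-2,0,0.5,0],[-2.2,0,0.5,0],[-2.2,0,0.5,0]]' >/dev/null; python3 f.py
python3 -m creep '[[-0.1,0,0,0],[-0.2,0,0,0],[-0.3,0,0,0],[-0.4,0,0,0],[-0.5,0,0,0],[-0.6,0,0,0]]' >/dev/null; python3 f.py
python3 -m creep '[[-0.1,0,0,0],[-0.2,0,0,0],[-0.2,0,0,0]]' >/dev/null; python3 f.py
```

```text
t 5.8 TCP stand [ -68.8 -173.8   89.3] move cm [-0.78 -0.02 -0.47] yaw err -0.0 F [ 0.4 -0.5  0.1] op -0.0 tz [-0.  0. -1.]
push-axis force -0.52
t 6.4 TCP stand [ -63.1 -173.8   89.3] move cm [-0.21 -0.02 -0.47] yaw err -0.0 F [ 0.8 -0.6 -0.1] op 0.0001 tz [ 0. -0. -1.]
push-axis force -0.94
t 6.7 TCP stand [ -61.  -173.8   89.3] move cm [-0.   -0.02 -0.47] yaw err -0.0 F [-0.6 -0.2 -0. ] op -0.0001 tz [ 0. -0. -1.]
push-axis force 0.49
```

```bash
for i in 1; do
python3 -m creep '[[-0.1,0,0,0],[-0.2,0,0,0],[-0.2,0,0,0]]' >/dev/null; python3 f.py
python3 -m creep '[[-0.1,0,0,0],[-0.2,0,0,0],[-0.2,0,0,0]]' >/dev/null; python3 f.py
python3 -m creep '[[-0.1,0,0,0],[-0.2,0,0,0],[-0.2,0,0,0]]' >/dev/null; python3 f.py
done
```

```text
t 7.0 TCP stand [ -59.4 -173.8   89.2] move cm [ 0.16 -0.02 -0.48] yaw err -0.0 F [-1.  -0.1  1.1] op -0.0 tz [-0.001  0.    -1.   ]
push-axis force 0.88
t 7.3 TCP stand [ -57.8 -173.8   89.2] move cm [ 0.32 -0.02 -0.48] yaw err -0.0 F [-4.9  0.8  3.2] op -0.0 tz [-0.002  0.001 -1.   ]
push-axis force 4.87
t 7.6 TCP stand [ -56.1 -173.8   89.1] move cm [ 0.49 -0.02 -0.49] yaw err 0.0 F [-7.7  1.8  6.2] op 0.0001 tz [-0.003  0.001 -1.   ]
push-axis force 7.88
```

Contact was at about x = -59.5 mm. The first hump is due near -51.

```bash

python3 -m creep '[[-0.1,0,0,0],[-0.2,0,0,0],[-0.2,0,0,0]]' >/dev/null; python3 f.py
python3 -m creep '[[-0.1,0,0,0],[-0.1,0,0,0]]' >/dev/null; python3 f.py
python3 -m creep '[[-0.1,0,0,0],[-0.1,0,0,0]]' >/dev/null; python3 f.py
python3 -m creep '[[-0.1,0,0,0],[-0.1,0,0,0]]' >/dev/null; python3 f.py
python3 -m creep '[[-0.1,0,0,0],[-0.1,0,0,0]]' >/dev/null; python3 f.py
```

```text
t 7.9 TCP stand [ -53.7 -173.8   89.1] move cm [ 0.73 -0.02 -0.49] yaw err -0.0 F [-4.9  0.9  3.4] op -0.0004 tz [-0.002  0.    -1.   ]
push-axis force 4.91
t 8.1 TCP stand [ -51.6 -173.8   89.4] move cm [ 0.94 -0.03 -0.47] yaw err -0.0 F [-1.9 -1.4  1.1] op -0.0 tz [ 0.002 -0.    -1.   ]
push-axis force 1.3
t 8.3 TCP stand [ -50.6 -173.8   89.5] move cm [ 1.04 -0.02 -0.45] yaw err -0.0 F [ 0.1  0.2 -0.4] op -0.0001 tz [ 0.001 -0.    -1.   ]
push-axis force -0.06
t 8.5 TCP stand [ -49.9 -173.8   89.4] move cm [ 1.11 -0.02 -0.46] yaw err -0.0 F [ 0.2  0.1 -0.1] op -0.0002 tz [ 0. -0. -1.]
push-axis force -0.19
t 8.7 TCP stand [ -49.  -173.8   89.3] move cm [ 1.2  -0.02 -0.47] yaw err -0.0 F [-0.  -0.3 -0.5] op 0.0 tz [ 0. -0. -1.]
push-axis force -0.06
```

That was click 1, near -52. The second contact is due near -45 and its jump near -37.

```bash

python3 -m creep '[[-0.1,0,0,0],[-0.2,0,0,0],[-0.3,0,0,0],[-0.3,0,0,0]]' >/dev/null; python3 f.py
python3 -m creep '[[-0.1,0,0,0],[-0.2,0,0,0],[-0.2,0,0,0]]' >/dev/null; python3 f.py
python3 -m creep '[[-0.1,0,0,0],[-0.2,0,0,0],[-0.2,0,0,0]]' >/dev/null; python3 f.py
python3 -m creep '[[-0.1,0,0,0],[-0.2,0,0,0],[-0.2,0,0,0]]' >/dev/null; python3 f.py
python3 -m creep '[[-0.1,0,0,0],[-0.1,0,0,0]]' >/dev/null; python3 f.py
python3 -m creep '[[-0.1,0,0,0],[-0.1,0,0,0]]' >/dev/null; python3 f.py
python3 -m creep '[[-0.1,0,0,0],[-0.1,0,0,0]]' >/dev/null; python3 f.py
```

```text
t 9.1 TCP stand [ -46.  -173.8   89.3] move cm [ 1.5  -0.02 -0.47] yaw err -0.0 F [-0.2 -0.3  0. ] op -0.0002 tz [ 0. -0. -1.]
push-axis force 0.12
t 9.4 TCP stand [ -44.4 -173.8   89.2] move cm [ 1.66 -0.02 -0.48] yaw err -0.0 F [-2.7  0.3  2.2] op 0.0001 tz [-0.001  0.    -1.   ]
push-axis force 2.67
t 9.7 TCP stand [ -42.8 -173.8   89.2] move cm [ 1.82 -0.02 -0.48] yaw err -0.0 F [-5.2  0.5  4.9] op 0.0001 tz [-0.002  0.001 -1.   ]
push-axis force 5.04
t 10.0 TCP stand [ -41.1 -173.8   89.1] move cm [ 1.99 -0.02 -0.48] yaw err 0.0 F [-7.1  1.6  5.8] op 0.0003 tz [-0.003  0.001 -1.   ]
push-axis force 7.19
t 10.2 TCP stand [ -40.1 -173.9   89.1] move cm [ 2.09 -0.01 -0.48] yaw err 0.0 F [-6.8  1.7  5.3] op -0.0004 tz [-0.003  0.001 -1.   ]
push-axis force 6.94
t 10.4 TCP stand [ -38.8 -173.9   89.1] move cm [ 2.22 -0.01 -0.48] yaw err -0.0 F [-4.3  0.9  4.1] op -0.0001 tz [-0.002  0.    -1.   ]
push-axis force 4.33
t 10.6 TCP stand [ -36.7 -173.8   89.3] move cm [ 2.43 -0.02 -0.47] yaw err -0.0 F [1.2 0.6 0.8] op 0.0001 tz [ 0.001 -0.    -1.   ]
push-axis force -0.9
```

That was click 2, at about -37. The third contact is due near -30 and its jump near -22. First I'll check the scene.

```bash
python3 - <<'E'
from h import *
S=read_camera("scene"); W=read_camera("wrist")
a=cv2.resize(S["pixels"][110:260,180:380],(480,360),interpolation=cv2.INTER_CUBIC)
b=cv2.resize(W["pixels"][150:330,180:340],(320,360),interpolation=cv2.INTER_CUBIC)
cv2.imwrite("pics/w4.png",np.hstack([a,b])[...,::-1])
E
python3 -m creep '[[-0.1,0,0,0],[-0.2,0,0,0],[-0.3,0,0,0],[-0.4,0,0,0],[-0.4,0,0,0]]' >/dev/null; python3 f.py
```

```text
t 11.2 TCP stand [ -32.9 -173.8   89.3] move cm [ 2.81 -0.02 -0.47] yaw err -0.0 F [ 1.  -0.6  0.3] op 0.0002 tz [ 0. -0. -1.]
push-axis force -1.13
```

View pics/w4.png

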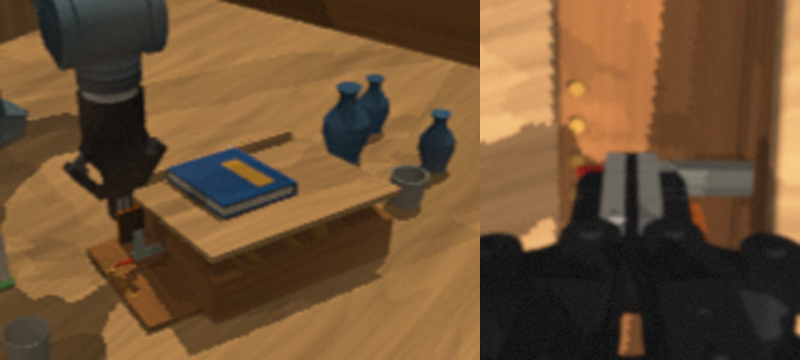

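The lid is partly raised with the book on it, the gripper is clear of both, and the red pointer at (588,170) is by the third pin, which is click 2. Now the third push, in small steps.

```bash

python3 -m creep '[[-0.1,0,0,0],[-0.2,0,0,0],[-0.3,0,0,0],[-0.3,0,0,0]]' >/dev/null; python3 f.py
python3 -m creep '[[-0.1,0,0,0],[-0.2,0,0,0],[-0.2,0,0,0]]' >/dev/null; python3 f.py
python3 -m creep '[[-0.1,0,0,0],[-0.2,0,0,0],[-0.2,0,0,0]]' >/dev/null; python3 f.py
python3 -m creep '[[-0.1,0,0,0],[-0.1,0,0,0]]' >/dev/null; python3 f.py
python3 -m creep '[[-0.1,0,0,0],[-0.1,0,0,0]]' >/dev/null; python3 f.py
```

```text
t 11.6 TCP stand [ -30.1 -173.8   89.3] move cm [ 3.09 -0.02 -0.47] yaw err -0.0 F [-1.4  0.6 -1.5] op -0.0001 tz [-0.  0. -1.]
push-axis force 1.51
t 11.9 TCP stand [ -28.6 -173.8   89.2] move cm [ 3.24 -0.02 -0.48] yaw err -0.0 F [-5.1  0.9  3.2] op 0.0004 tz [-0.002  0.    -1.   ]
push-axis force 5.16
t 12.2 TCP stand [ -27.  -173.8   89.2] move cm [ 3.41 -0.02 -0.48] yaw err 0.0 F [-7.2  0.6  4.3] op -0.0001 tz [-0.002  0.001 -1.   ]
push-axis force 7.04
t 12.4 TCP stand [ -26.1 -173.8   89.1] move cm [ 3.49 -0.02 -0.48] yaw err 0.0 F [-7.4  0.6  4.4] op -0.0003 tz [-0.003  0.001 -1.   ]
push-axis force 7.18
t 12.6 TCP stand [ -25.1 -173.8   89.1] move cm [ 3.6  -0.02 -0.48] yaw err 0.0 F [-6.   1.   5.6] op 0.0003 tz [-0.003  0.001 -1.   ]
push-axis force 5.97
```

```bash

python3 -m creep '[[-0.1,0,0,0],[-0.1,0,0,0]]' >/dev/null; python3 f.py
python3 -m creep '[[-0.1,0,0,0],[-0.1,0,0,0]]' >/dev/null; python3 f.py
```

```text
t 12.8 TCP stand [ -23.7 -173.9   89.1] move cm [ 3.73 -0.01 -0.48] yaw err -0.0 F [-4.2  0.8  3.7] op 0.0002 tz [-0.002  0.    -1.   ]
push-axis force 4.28
t 13.0 TCP stand [ -21.5 -173.8   89.4] move cm [ 3.95 -0.02 -0.47] yaw err -0.0 F [-0.  -0.2  0.6] op -0.0003 tz [ 0.002 -0.    -1.   ]
push-axis force -0.03
```

That was the third click: the force dropped to zero. I'll back straight off to the front, lift, and check.

```bash

python3 -m creep '[[1,0,0,0],[3,0,0,0],[6,0,0,0],[8,0,0,0],[8,0,-4,0],[8,0,-9,0],[8,0,-14,0],[8,0,-14,0],[8,0,-14,0],[8,0,-14,0]]'
python3 - <<'E'
from h import *
p=np.load('p.npy')
S=read_camera("scene"); T=read_camera("top")
for n,r in (("scene",S),("top",T)):
    for t in ("paddle","lid_edge"):
        l=landmark_of(t,n); print(n,t,[np.round(d["position"],1).tolist() for d in l][:1])
    for k in (2,3,4):
        th=[.18,.26,.35][k-2]; e=(-.105+.222*np.cos(th)-.011*np.sin(th),0,.06+.222*np.sin(th)+.011*np.cos(th))
        print(k,"paddle",proj(sw(p,(-.045+.015*k,-.168,.098)),r)[0][::-1].round(1),"edge",proj(sw(p,e),r)[0][::-1].round(1))
    for t in ("horse","cup_a","vase"): print(t,[np.round(d["position"]).tolist() for d in landmark_of(t,n)])
a=cv2.resize(S["pixels"][110:310,60:400],(476,280)); b=cv2.resize(T["pixels"][100:300,60:400],(476,280))
cv2.imwrite("pics/w5.png",np.vstack([a,b])[...,::-1])
E
```

```text
clock: 14.0
position: [0.4224, -0.0846, 0.2278]
ee_rot: [0.164, 0.986, 0.0, -0.001]
wrist_force: [-0.8, -0.2, -1.6]
opening: 0.0002
finger_force: 0.0
scene paddle [[200.5, 234.7]]
scene lid_edge [[191.2, 308.0]]
2 paddle [197.6 234.3] edge [196.9 309.1]
3 paddle [200.1 236.8] edge [190.9 308.4]
4 paddle [202.6 239.2] edge [183.9 307.2]
horse [[222.0, 174.0], [299.0, 126.0], [241.0, 122.0]]
cup_a [[261.0, 193.0], [191.0, 350.0]]
vase [[175.0, 321.0], [178.0, 363.0], [165.0, 330.0], [195.0, 350.0]]
top paddle []
top lid_edge [[135.3, 234.7]]
2 paddle [195.4 274.1] edge [137.6 229.1]
3 paddle [190.4 275.5] edge [137.1 228.4]
4 paddle [185.4 276.8] edge [137.3 227.4]
horse [[250.0, 315.0], [265.0, 365.0], [194.0, 392.0]]
cup_a [[194.0, 334.0], [154.0, 154.0]]
vase [[196.0, 137.0], [204.0, 102.0], [162.0, 116.0]]
```

View pics/w5.png

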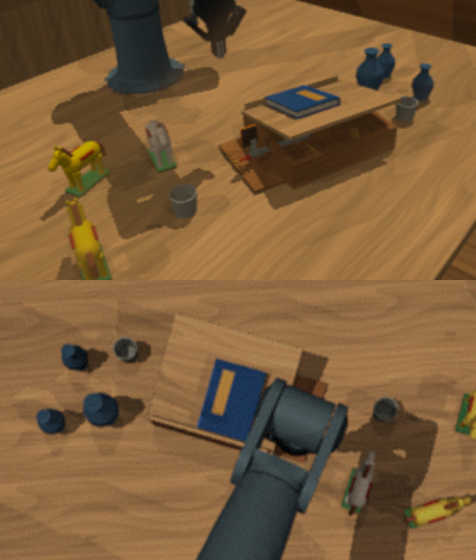

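The lid is up with the book on it. The lid edge at row 191 and the paddle at row 200.5 both match click 3 (190.9 and 200.1 predicted). The vase, horse and cups are where they were, and the arm is clear.

```bash
python3 -c "
from rig import *
print(close_job())"
```

```text
the job is handed in; nothing more can be done
None
```

I pushed the lever by its orange pad to the third click and handed the job in at about 14 s: the last pictures show lever and lid at their third-click positions, the book on the lid, and the vase, cups and horse where they were; the hand-in returned no verdict.

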